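Open the espresso machine's control box

TASK

With the stubby screwdriver from the wooden stand, not with the fingers, turn both slotted fasteners on the control box a quarter turn counter-clockwise, right to their stops, and then put the screwdriver back upright in its stand. Lift the freed access panel off by its handle and lay it down, without dropping it, flat with the handle up, wholly on the black rubber mat; leave both fasteners released, and the glass jar, brass elbow, spanner and work lamp where they are.

Things in the scene. Friction and masses are not known exactly. Their poses are not given: they have to be found in the camera images.
- box: beige open-topped control box of an espresso machine, fixed to the bench, 220 (its x) x 150 (its y) x 74 mm high, long axis roughly away from the robot, left or right of the middle; origin at the centre of its underside, on the bench. Its lip stands 4 mm above the panel all round.
- panel: loose grey sheet-metal plate 204 (x) x 134 (y) x 4 mm, 0.25-0.5 kg, in the box's top with 2 mm play; origin: centre of its underside, 66 mm above the bench at start. Black bar handle in its middle, along x: 76 long, 12 wide, 12 mm high, bar centre 34 mm above the origin, 24 mm clear below it. Two cut-outs, 24 (x) x 42 mm (y), at x = -75 and +75 mm, pass the fastener heads once these are turned.
- head_a: oblong steel fastener head, 34 (its x) x 16 mm, held on the box at the box's x = -75 mm (end nearer the robot). Origin: centre of its slot's floor, 75 mm above the bench. Slot along its x, open at both ends, 5 mm wide at the floor, 7.4 at the top, 6 mm deep. Its underside is 2 mm above the panel and holds it down until the head lies across the box, in line with the cut-out.
- head_b: the same head at the box's x = +75 mm (the end away from the robot), y = 0; origin at the centre of the floor of its slot, 75 mm above the bench
- cam_a (a joint): angle of head_a on the box (rad), grows counter-clockwise seen from above: 0 = lengthways of the box, locked; 1.57 = across the box, fully released; firm stops at both ends. Starts at 0 to 0.25. Drag about 0.06 N m; stays where left.
- cam_b (a joint): the same for head_b
- driver: stubby flat-blade screwdriver standing blade down in the stand; 137 mm long, 0.1-0.2 kg. Origin: middle of the blade's tip, z up the tool. Blade 14 (its x) x 3.2 (its y) x 16 mm; shaft 10 mm thick up to 62 mm; round collar 36 mm wide at 62-68 mm; black square handle 28 x 28 mm (flats face its x and y) from 68 to 136 mm above the tip; grip at about 105 mm.
- stand: wooden block fixed to the bench, 70 x 70 x 70 mm, with a vertical round through-hole 23 mm wide in its middle; origin: centre of its underside. The screwdriver's collar rests on its top, the tip 8 mm above the bench. Near the middle line, either nearer to the robot than the jar or farther.
- mat: black rubber mat fixed flat on the bench, 280 (its x) x 220 (its y) x 4 mm; origin: centre of its underside, its top 4 mm above. Long axis roughly away from the robot, on the other side of the middle from the box.
- corner_0 (a point): the panel's +x +y corner, on its underside (102 and 67 mm from its centre)
- corner_1 (a point): the panel's +x -y corner, on its underside (102 and 67 mm from its centre)
- corner_2 (a point): the panel's -x -y corner, on its underside (102 and 67 mm from its centre)
- corner_3 (a point): the panel's -x +y corner, on its underside (102 and 67 mm from its centre)
- jar: a glass jar with a steel lid, 60 mm across, 85 mm high; a bystander to be left alone (loose); origin on its underside
- elbow: a small brass elbow fitting, 22 mm block, 40 mm high, between stand and jar; a bystander to be left alone (loose); origin on its underside
- wrench: a steel spanner lying on the bench to the robot's left; a bystander to be left alone (loose); origin on its underside
- torch: a yellow and black work lamp 150 mm long lying on the bench to the robot's right; a bystander to be left alone (loose); origin on its underside

How it is judged:
By the outcome, as a careful person would: the job done as asked, in the order asked, and still so for the second after the job is handed in, with the robot touching nothing.
It also fails if it takes over 72 s, if anything falls off the work surface, if the arm or the gripper's body presses on something with over 40 N, if the wrist force passes 120 N, or if a joint passes its speed limit or range.

ROBOT

A 7-joint arm with a two-finger parallel gripper is mounted at the origin on the work surface. World frame = base frame: x ahead of the robot, y to its left, z up, the work surface at z = 0. Lengths are in m, angles in rad, forces in N, time in s.
With the tool pointing down it reaches from about 0.4 to 0.875 m from the base axis. Payload 19.3 kg.
Tool frame: the origin (TCP) lies midway between the tips of the shut fingers; the grasp point (between the pads) lies 19 mm behind it; z points along the fingers, y is the line along which they close (so a half turn about z gives the same grasp; the last joint's range is limited). The gripper opens to 85 mm and grips with 20 to 120 N. Pads are 22 mm wide; open, the fingers measure 114 mm over their backs; the gripper's body (76 mm by 85 mm) begins 54 mm behind the grasp point. The pads swing forward as they close: fully open they stand 13 mm farther back than shut.
Start: joints at [-1.419, 0.521, -0.036, 1.599, 0.021, 1.021, -0.113], TCP at [0.138, 0.61, 0.231] pointing down, gripper open.
Joint ranges: [-2.91, 2.91], [-0.3, 2.13], [-1.5, 1.42], [0.17, 2.43], [-1.26, 4.41], [0.16, 1.93], [-2.52, 2.52]. Speed limits (rad/s): [1.89, 1.89, 2.39, 2.39, 3.01, 3.01, 3.01].

INTERFACE

Orientations are given as [roll, pitch, yaw] about the fixed x, y, z axes, in that order (R = Rz(yaw) Ry(pitch) Rx(roll)).
In Python, from workcell import bot, imaging, monitor gives the robot as it stands (bot), with the cameras (imaging) and the readings (monitor).
- The arm moves only by the shell command python3 nudge.py 'ROWS' [FORCE]. ROWS is one flat JSON list of numbers that holds 1 to 5 rows one after another, with no inner brackets; each row has 7 numbers: the finger opening in m, then dx, dy, dz in shares of 0.75 m (1.0 is 0.75 m), then a rotation vector rx, ry, rz in fractions of the full range, 1 being pi rad; each row is the pose to reach, as a shift and turn from the pose commanded when the command began, along the tool's axes at that moment; what a row does not reach only later rows make up. A row lasts 1/8 s, in which the tool goes at most 0.0625 m and 0.188 rad, less where a joint would pass 70% of its speed; a pose out of reach is approached as far as the arm can. The fingers move at their own pace and stop on an object; FORCE is the grip in N (left out, the last holds). Time passes only in rows, so rows that do not move let the fingers close. It prints the time, the measured TCP pose, the force, the opening and the grip force at its end. Input that does not fit is refused with a message, and nothing moves.
- monitor.observe(): the state, without advancing time (a new reading comes with each control period).
- imaging.grab_frame(name): name is "scene" or "top" or "wrist"; returns the picture (400x640x3 uint8, blue, green, red); there is no depth.
- imaging.calibration(name): a dict with "vfov" (degrees; the focal length in pixels is half the picture's height over the tangent of half this angle, whatever the lens; pixels are square), "cx", "cy" (the principal point, pixels), "eye" and "attitude" of the camera in the world. Camera axes: x right, y down, z forward; pixel columns grow to the right and rows downward; lengths in m; the calibration is good to about 2 mm. The wrist camera is an equidistant fisheye: a pixel r from the principal point sees the ray r / f radians off the axis. A picture is of the moment at which its call begins: read the wrist's pose just before it. calibration takes no time and is no camera call; for the wrist camera it gives the pose at the moment of the call.
- bot.job_done(): hands the job in; it is judged then, once.
The state is a dict: "clock": time; "qpos": joint angles; "qd": joint speeds; "joint_efforts": joint torques, N m; "position": TCP position; "tool_rot": TCP orientation; "force": force on the tool from outside, world axes, zero at the start; "moment": the same for the moment, N m; "grip_width": finger opening in m; "finger_force": force on a finger pad.
Only numpy, scipy, OpenCV 4.12 (cv2) and the standard library are available. Lean on these libraries where they do the work, as an engineer would, in place of code of your own. Each camera call takes 0.05 s, during which the arm holds its last target. There are 200 camera calls.

## Working session

There is one attempt and no reset: what is moved stays moved. The work goes in short steps, Python scripts to look and compute and a shell command to move; the robot and the scene stay as the last step left them, time stands still between calls to the robot, and variables do not carry over. Pictures are saved under pics/ and viewed, at most 10 in all, crops included, and the job is handed in when it is done.

```bash
ls; mkdir -p pics; python3 - <<'E'
from workcell import bot, imaging, monitor
import cv2
for n in ("scene","top"):
    cv2.imwrite(f"pics/{n}0.png",imaging.grab_frame(n)); print(n,imaging.calibration(n))
print(monitor.observe()); print(imaging.calibration("wrist"))
E
```

```text
nudge.py
pics
workcell.py
scene {'vfov': 54.16549972751061, 'cx': 317.249945688253, 'cy': 191.98162583149104, 'eye': array([1.04359837, 0.44148468, 0.99284417]), 'attitude': array([-2.47831665,  0.01730573,  2.24917903])}
top {'vfov': 46.67352591131181, 'cx': 317.5579965403213, 'cy': 196.34168563712439, 'eye': array([0.27859034, 0.01228619, 1.6692015 ]), 'attitude': array([-3.00129129, -0.01475206, -1.57199946])}
{'clock': 0.1, 'qpos': array([-1.41921828,  0.52196682, -0.03628005,  1.59994915,  0.02120699,
        1.02108781, -0.1128061 ]), 'qd': array([ 3.70084642e-04, -1.83048456e-03, -6.17799045e-04, -2.17885465e-03,
       -1.67534805e-05, -3.38576298e-04, -5.98834154e-05]), 'joint_efforts': array([ 2.48689801e-03, -9.28487849e+01,  1.98344260e+00, -3.70544744e+01,
        1.81524799e-02,  5.39784043e-03,  6.35587480e-05]), 'position': array([0.13747378, 0.6093866 , 0.23077675]), 'tool_rot': array([-3.14057129e+00,  1.00822024e-04,  2.91976011e+00]), 'force': array([ 0.63750654, -0.32507602,  0.98505588]), 'moment': array([0.01668085, 0.01194749, 0.00752623]), 'finger_force': 0.0, 'grip_width': 0.085437394014323}
{'vfov': 65.70646984690485, 'cx': 318.39844770972695, 'cy': 200.02703819123178, 'eye': array([0.06371353, 0.62411193, 0.37351143]), 'attitude': array([2.84151237e+00, 1.11185166e-03, 1.34909856e+00])}
```

View pics/top0.png

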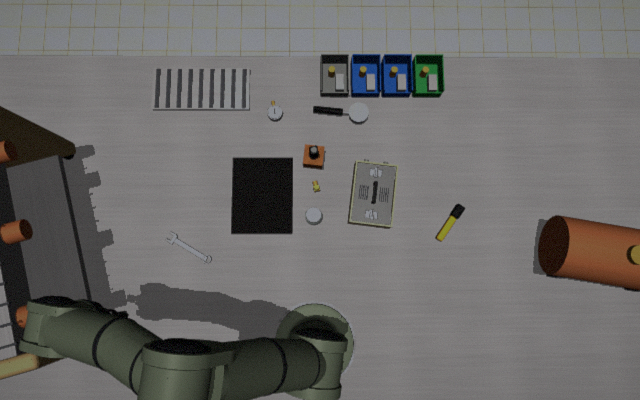

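View pics/scene0.png

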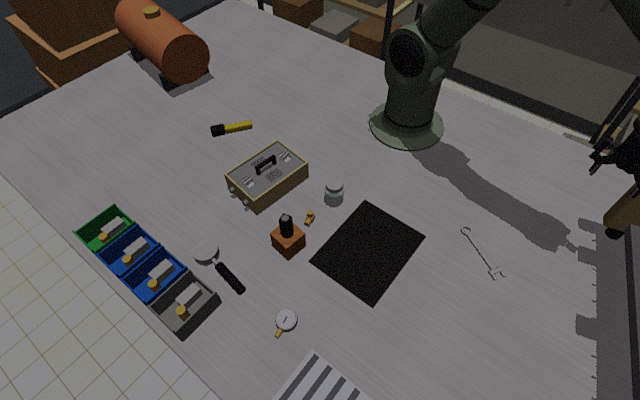

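The top view shows the box near (372,193), stand with driver at (314,156), elbow (316,186), jar (314,215), and mat centred at (262,196). The scene view agrees, with the fasteners at both ends of the panel and the panel handle in the middle.

```bash
cat > h.py <<'E'
from workcell import bot, imaging, monitor
import numpy as np, cv2
from scipy.spatial.transform import Rotation as Ro
def rot(a): return Ro.from_euler("xyz",a).as_matrix()
def f_of(c): return 200/np.tan(np.radians(c["vfov"])/2)
def cast(name,uv,z,c=None):
    """pixels -> world points on plane height z"""
    c=c or imaging.calibration(name); f=f_of(c); out=[]
    for u,v in np.atleast_2d(uv):
        d=np.array([u-c["cx"],v-c["cy"]])
        if name=="wrist":
            r=np.hypot(*d); t=r/f; ray=np.array([*(d/max(r,1e-9)*np.sin(t)),np.cos(t)])
        else: ray=np.array([*d/f,1.])
        w=rot(c["attitude"])@ray; e=np.array(c["eye"]); out.append((e+w*(z-e[2])/w[2])[:2])
    return np.array(out)
def plan(p,yaw):
    """tool-down move to p, yaw: shift in tool axes, rz about tool z (mod pi both)"""
    s=monitor.observe(); R=rot(s["tool_rot"]); d=R.T@(np.array(p)-s["position"])
    rv=Ro.from_matrix(R.T@rot([np.pi,0,yaw])).as_rotvec()
    print("shift",d.round(4),"rv",rv.round(4),"q7",s["qpos"][6].round(3),"F",s["force"].round(1))
E
python3 - <<'E'
from h import *
c=imaging.calibration("top")
for n,uv,z in [("stand",(314,156),.07),("drv",(314,151),.145),("boxc",(375,192),.1),("ha",(371,215),.08),("hb",(377,172),.08),("jar",(314,215),.085),("elb",(316,186),.02)]: print(n,cast("top",uv,z,c)[0].round(3))
im=imaging.grab_frame("top"); g=im.max(2); m=((g<45)*255).astype(np.uint8); m[:130]=0;m[260:]=0;m[:,:215]=0;m[:,310:]=0
ct=max(cv2.findContours(m,0,2)[0],key=cv2.contourArea); r=cv2.minAreaRect(ct); b=cv2.boxPoints(r); print("mat",cast("top",b,.004,c).round(3),cast("top",r[0],.004,c).round(3))
plan([.60,.0,.33],np.pi)
E
```

```text
stand [0.648 0.001]
drv [0.648 0.001]
boxc [ 0.515 -0.208]
ha [ 0.438 -0.196]
hb [ 0.589 -0.219]
jar [0.438 0.001]
elb [ 0.549 -0.007]
mat [[0.384 0.296]
 [0.659 0.298]
 [0.656 0.081]
 [0.381 0.083]] [[0.518 0.189]]
shift [-0.5853 -0.4928 -0.0987] rv [-0.0008 -0.     -0.2218] q7 -0.113 F [-0.2 -0.2  0. ]
```

Units first: shifts go in shares of 0.75 m and turns go in shares of pi rad. So -0.208 m / 0.75 = -0.2773, -0.161 m / 0.75 = -0.2147.

```bash
python3 nudge.py '[0.085,-0.2773,-0.2147,-0.0347,0,0,0,0.085,-0.2773,-0.2147,-0.0347,0,0,0,0.085,-0.2773,-0.2147,-0.0347,0,0,0,0.085,-0.2773,-0.2147,-0.0347,0,0,0,0.085,-0.2773,-0.2147,-0.0347,0,0,0]'
python3 nudge.py '[0.085,-0.2773,-0.2147,-0.0347,0,0,0,0.085,-0.2773,-0.2147,-0.0347,0,0,0,0.085,-0.2773,-0.2147,-0.0347,0,0,0,0.085,-0.2773,-0.2147,-0.0347,0,0,0,0.085,-0.2773,-0.2147,-0.0347,0,0,0]'
python3 nudge.py '[0.085,-0.2773,-0.2147,-0.0347,0,0,-0.07,0.085,-0.2773,-0.2147,-0.0347,0,0,-0.07,0.085,-0.2773,-0.2147,-0.0347,0,0,-0.07,0.085,-0.2773,-0.2147,-0.0347,0,0,-0.07,0.085,-0.2773,-0.2147,-0.0347,0,0,-0.07]'
python3 - <<'E'
from h import *
c=imaging.calibration("wrist"); im=imaging.grab_frame("wrist"); cv2.imwrite("pics/w1.png",im); np.save("w1c.npy",c,allow_pickle=True)
print(c); plan([.648,0,.28],np.pi); print(monitor.observe()["qpos"].round(3))
E
```

```text
clock: 0.78
position: [0.3076, 0.4038, 0.2578]
tool_rot: [-3.142, 0.001, 2.915]
force: [-1.1, 1.0, 0.5]
grip_width: 0.085
finger_force: 0.0
clock: 1.4
position: [0.4744, 0.2011, 0.2835]
tool_rot: [-3.141, 0.001, 2.915]
force: [0.1, 1.2, -1.0]
grip_width: 0.0852
finger_force: 0.0
clock: 2.02
position: [0.6413, -0.0013, 0.3088]
tool_rot: [-3.141, -0.0, 3.137]
force: [0.4, 2.1, -0.2]
grip_width: 0.0853
finger_force: 0.0
{'vfov': 65.70646984690485, 'cx': 318.39844770972695, 'cy': 200.02703819123178, 'eye': array([ 0.56574337, -0.00285614,  0.45157651]), 'attitude': array([2.84187814e+00, 8.97121151e-04, 1.56677137e+00])}
shift [-0.006   0.0025  0.0288] rv [-0.0015 -0.0001 -0.0049] q7 1.559 F [-1.5 -3.4 -1.8]
[-0.218  0.492  0.199  1.464 -0.099  1.196  1.559]
```

View pics/w1.png

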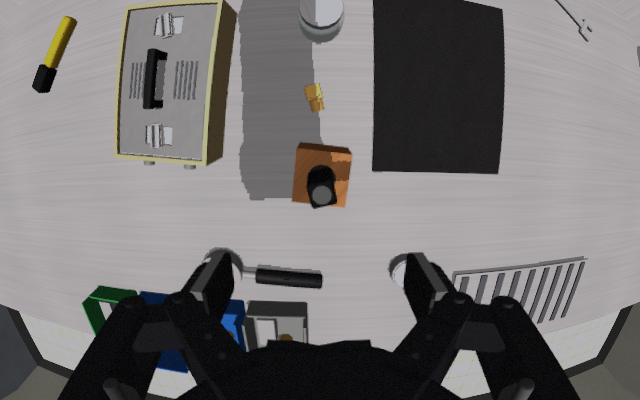

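Wrist view: driver top at about (321,192) over the stand (322,175). Box is at left with heads at (166,25) and (157,135), handle (153,79), elbow (315,97), jar (322,10) and mat at right. I'll enlarge the stand and box.

```bash
python3 - <<'E'
import cv2,numpy as np
im=cv2.imread("pics/w1.png"); im=np.clip(im.astype(float)*1.5,0,255).astype(np.uint8)
a=cv2.resize(im[135:215,285:360],None,fx=5,fy=5,interpolation=2)
b=cv2.resize(im[0:170,105:245],None,fx=3,fy=3,interpolation=2)
o=np.zeros((520,800,3),np.uint8); o[:400,:375]=a; o[:510,378:798]=b; cv2.imwrite("pics/w1z.png",o)
E
```

```text
(no output)
```

View pics/w1z.png

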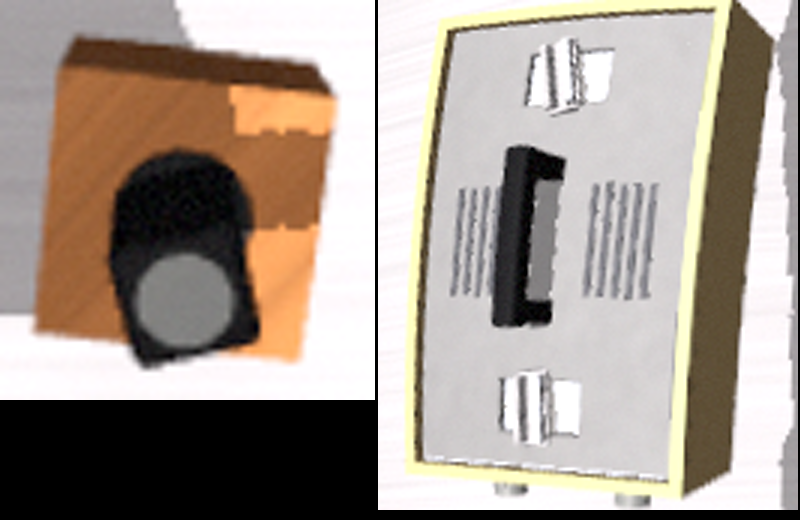

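Enlarged: driver's grey cap is at about px (322,195), with its handle turned roughly 15° from the world axes. Head_b's slot is at about px (155,136) and head_a's at about (166,25), both almost lengthways of the box.

```bash
python3 - <<'E'
from h import *
c=np.load("w1c.npy",allow_pickle=True).item(); im=cv2.imread("pics/w1.png")
p=im[180:210,305:340].astype(int); m=((p.max(2)>60)&(p.max(2)-p.min(2)<12)&(p.max(2)<130)).astype(np.uint8)
n,l,s,ce=cv2.connectedComponentsWithStats(m); i=1+np.argmax(s[1:,4]); u=ce[i]+[305,180]; print("cap",u,s[i]); print(cast("wrist",u,.145,c))
k=lambda a:[(285+x/5,135+y/5) for x,y in a]
h=cast("wrist",k([(145,365),(258,335)]),.144,c); d=h[1]-h[0]; print("handle edge",h,np.hypot(*d),np.arctan2(d[1],d[0]))
st=cast("wrist",k([(60,68),(335,97),(300,360),(35,330)]),.07,c); print("stand",st,st.mean(0))
b=[(105+(x-378)/3,y/3) for x,y in [(527,407),(560,75)]]; print("heads",cast("wrist",b,.081,c))
E
```

```text
cap [321.44839858 194.62989324] [  7   6  20  18 281]
[[ 6.54670542e-01 -3.45624365e-04]]
handle edge [[ 0.66951903 -0.00815988]
 [ 0.66301413  0.01545478]] 0.024494205911629506 1.8395901530614807
stand [[ 0.61684469 -0.02992599]
 [ 0.62428183  0.03845414]
 [ 0.69328873  0.03092158]
 [ 0.68484695 -0.03783889]] [6.54815549e-01 4.02710007e-04]
heads [[ 0.5910006  -0.2182823 ]
 [ 0.44523295 -0.19804097]]
```

To row units: 0.1 m / 0.75 = 0.1333, 0.08 m / 0.75 = 0.1067, 0.9 rad / 3.1416 = 0.2865.

```bash
python3 nudge.py '[0.085,-0.0177,0.002,0.04,0,0,0.0573,0.085,-0.0177,0.002,0.0667,0,0,0.1146,0.085,-0.0177,0.002,0.1067,0,0,0.1719,0.085,-0.0177,0.002,0.1333,0,0,0.2292,0.085,-0.0177,0.002,0.1333,0,0,0.2865]'
python3 nudge.py '[0.085,0,0,0,0,0,0.0573,0.085,0,0,0,0,0,0.1146,0.085,0,0,0,0,0,0.1273,0.085,0,0,0,0,0,0.1273]'
python3 - <<'E'
from h import *
plan([.6547,0,.094],1.84)
c=imaging.calibration("wrist"); im=imaging.grab_frame("wrist"); cv2.imwrite("pics/w2.png",im)
np.save("w2c.npy",c,allow_pickle=True); print(monitor.observe()["position"])
E
```

```text
clock: 2.7
position: [0.6523, 0.0043, 0.2072]
tool_rot: [-3.139, -0.002, 2.235]
force: [0.6, -0.4, 0.2]
grip_width: 0.0851
finger_force: 0.0
clock: 3.2
position: [0.6531, 0.0035, 0.209]
tool_rot: [-3.141, -0.0, 1.844]
force: [-0.6, 0.2, 0.1]
grip_width: 0.0849
finger_force: 0.0
shift [-0.0038  0.0006  0.115 ] rv [-0.0004 -0.0002  0.0037] q7 0.456 F [-0.6  0.2  0.1]
[0.65319622 0.00323251 0.2091618 ]
```

View pics/w2.png

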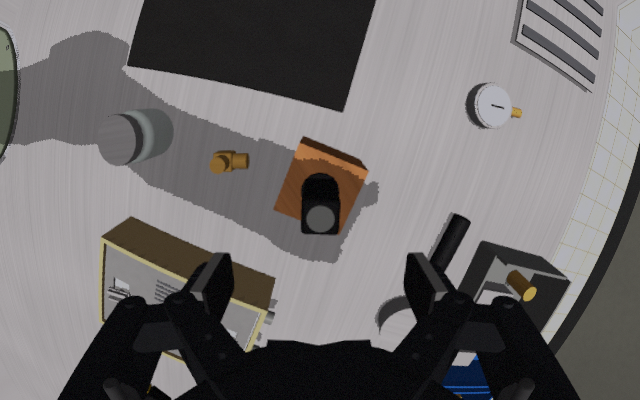

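The handle at (321,215) is square to the fingers and midway between them (232 and 408). I'll descend and grip.

To row units: 0.115 m / 0.75 = 0.1533, -0.0038 m / 0.75 = -0.0051, 0.004 rad / 3.1416 = 0.0013.

```bash
python3 nudge.py '[0.085,-0.0051,0.0008,0.0667,0,0,0.0013,0.085,-0.0051,0.0008,0.12,0,0,0.0013,0.085,-0.0051,0.0008,0.1533,0,0,0.0013,0.085,-0.0051,0.0008,0.1533,0,0,0.0013]' 60
python3 nudge.py '[0.02,0,0,0,0,0,0,0.02,0,0,0,0,0,0,0.02,0,0,0,0,0,0,0.02,0,0,0,0,0,0,0.02,0,0,0,0,0,0]' 60
python3 - <<'E'
from h import *
s=monitor.observe(); print(s["position"],s["grip_width"],s["finger_force"],s["tool_rot"],s["force"])
E
```

```text
clock: 3.75
position: [0.6538, -0.0008, 0.0928]
tool_rot: [-3.139, -0.001, 1.838]
force: [-0.5, -0.3, 0.2]
grip_width: 0.0848
finger_force: 0.0
clock: 4.38
position: [0.6552, -0.0007, 0.0952]
tool_rot: [3.141, -0.0, 1.836]
force: [-1.8, 1.3, 7.7]
grip_width: 0.0274
finger_force: 58.8
[ 0.65519265 -0.00067403  0.09518871] 0.027396621245966923 58.76615524291992 [ 3.14055553e+00 -2.95746535e-05  1.83603659e+00] [-1.84996805  1.27893014  7.74217437]
```

```bash
python3 nudge.py '[0.02,0,0,-0.04,0,0,0,0.02,0,0,-0.1067,0,0,0,0.02,0,0,-0.1867,0,0,0,0.02,0,0,-0.2267,0,0,0,0.02,0,0,-0.2267,0,0,0]'
python3 - <<'E'
from h import *
c=imaging.calibration("wrist"); im=imaging.grab_frame("wrist"); cv2.imwrite("pics/w3.png",im)
s=monitor.observe(); R=rot(s["tool_rot"]); print(R.T@(c["eye"]-s["position"]))
cv2.imwrite("pics/w3z.png",cv2.resize(im[120:270,240:400],None,fx=5,fy=4,interpolation=2))
# where the tip should appear
E
```

```text
clock: 5.0
position: [0.6557, -0.0009, 0.2669]
tool_rot: [3.138, 0.0, 1.836]
force: [-0.4, 0.6, -1.5]
grip_width: 0.0275
finger_force: 59.3
[ 0.07335606 -0.00028359 -0.14460971]
```

View pics/w3z.png

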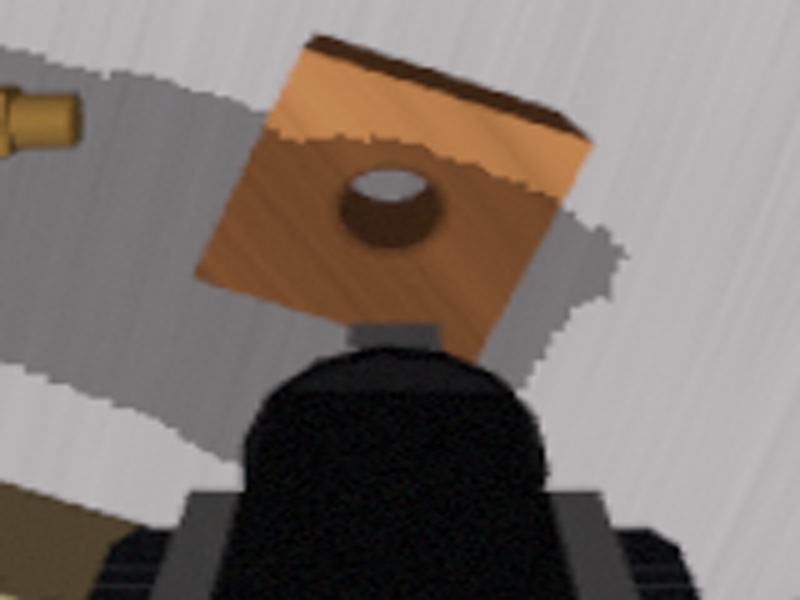

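The blade's wide side (px 310–328, row 201) lies along the tool's y and its tip is on the tool axis. The hole is at px (318,172). Next I'll move beside the box to measure the slots.

To row units: -0.22 m / 0.75 = -0.2933, -0.195 m / 0.75 = -0.26.

```bash
python3 nudge.py '[0.02,-0.0613,-0.0547,0,0,0,0,0.02,-0.1227,-0.1093,0,0,0,0,0.02,-0.184,-0.164,0,0,0,0,0.02,-0.2453,-0.2187,0.0267,0,0,0,0.02,-0.2933,-0.26,0.0533,0,0,0]'
python3 nudge.py '[0.02,-0.0173,-0.016,0.0093,0,0,0.0382,0.02,-0.0173,-0.016,0.0093,0,0,0.0751,0.02,-0.0173,-0.016,0.0093,0,0,0.0751,0.02,-0.0173,-0.016,0.0093,0,0,0.0751]'
python3 - <<'E'
from h import *
c3=None
c=imaging.calibration("wrist"); im=imaging.grab_frame("wrist"); cv2.imwrite("pics/w4.png",im); np.save("w4c.npy",c,allow_pickle=True)
cv2.imwrite("pics/w4z.png",cv2.resize(im[0:200,190:456],None,fx=3,fy=3,interpolation=2)); print(monitor.observe()["qpos"].round(2))
E
```

```text
clock: 5.68
position: [0.5225, -0.2658, 0.2229]
tool_rot: [-3.141, -0.001, 1.835]
force: [1.3, 0.5, -2.6]
grip_width: 0.0272
finger_force: 59.4
clock: 6.18
position: [0.516, -0.2794, 0.2168]
tool_rot: [-3.141, -0.0, 1.603]
force: [0.8, -0.6, -0.8]
grip_width: 0.0274
finger_force: 59.4
[-0.01  0.55  0.6   1.74 -0.36  0.97  0.76]
```

View pics/w4z.png

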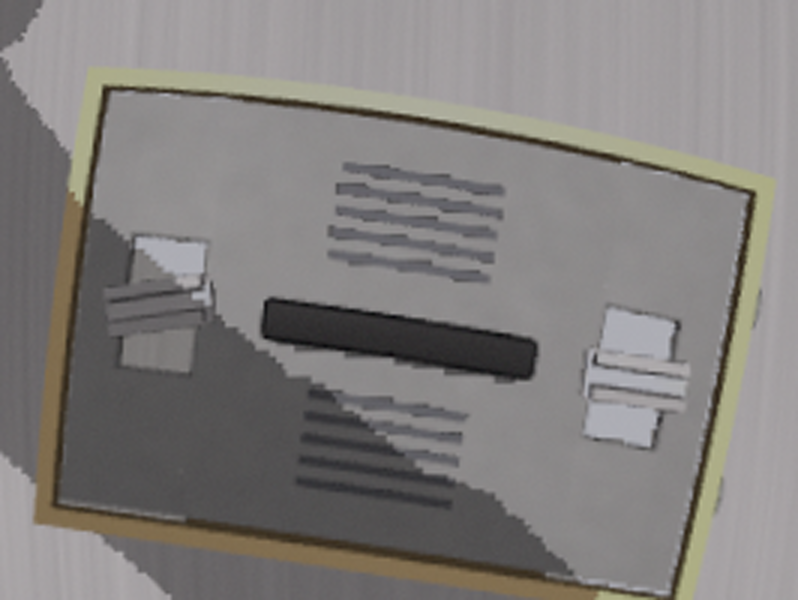

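Clear view: head_a's slot at crop (158,305) is tilted up to the right, head_b's at (640,380) is nearly in line with the box. Lip corners are at (88,67), (774,180) and (35,522).

```bash
python3 - <<'E'
from h import *
c=np.load("w4c.npy",allow_pickle=True).item()
k=lambda a,z: cast("wrist",[(190+x/3,y/3) for x,y in a],z,c)
L=k([(88,67),(774,180),(35,522)],.074); print("lip",L)
ax=L[1]-L[0]; ay=L[2]-L[0]; print("len",np.hypot(*ax),np.hypot(*ay),"yaw",np.arctan2(ax[1],ax[0]),np.arctan2(ay[1],ay[0])+np.pi/2,"centre",(L[1]+L[2])/2)
P=k([(105,88),(755,192),(672,597),(55,505)],.070); print("panel",P.mean(0),np.hypot(*(P[1]-P[0])))
for n,q in (("a top",[(105,290),(205,277)]),("a bot",[(112,333),(212,315)]),("b top",[(597,350),(690,364)]),("b bot",[(592,395),(685,409)])):
    e=k(q,.081); d=e[1]-e[0]; print(n,e.mean(0),np.hypot(*d),np.arctan2(d[1],d[0]))
H=k([(262,310),(537,360)],.105); print("handle",k([(400,338)],.106),np.arctan2(*(H[1]-H[0])[::-1]))
# line fits: Canny segments on head regions
im=cv2.imread("pics/w4.png")
for n,(x0,x1,y0,y1) in {"a":(222,266,85,118),"b":(380,424,110,142)}.items():
    g=cv2.resize(cv2.cvtColor(im[y0:y1,x0:x1],6),None,fx=4,fy=4,interpolation=2)
    s=cv2.createLineSegmentDetector().detect(g)[0][:,0]
    for l in s:
        if np.hypot(l[2]-l[0],l[3]-l[1])<60: continue
        e=cast("wrist",[(x0+(l[0])/4,y0+l[1]/4),(x0+l[2]/4,y0+l[3]/4)],.081,c); d=e[1]-e[0]
        print(n,e.mean(0).round(4),np.hypot(*d).round(4),np.arctan(d[1]/d[0]).round(3))
E
```

```text
lip [[ 0.41764843 -0.1229883 ]
 [ 0.63528803 -0.15034315]
 [ 0.39984273 -0.27113837]]
len 0.21935195621413953 0.14921623988124533 yaw -0.12503308519550133 -0.11961321117332235 centre [ 0.51756538 -0.21074076]
panel [ 0.51781348 -0.21041655] 0.20937550600400376
a top [ 0.44358972 -0.19487749] 0.03142047873150819 0.10406457728507575
a bot [ 0.44591634 -0.20732534] 0.03166970182366065 0.16015512006089944
b top [ 0.59227567 -0.21217626] 0.030015642267323662 -0.06389949933575712
b bot [ 0.59167536 -0.22615488] 0.03020912860568499 -0.07311253308980084
handle [[ 0.51747136 -0.21040824]] -0.14687168347391877
a [ 0.442  -0.1994] 0.0252 0.116
a [ 0.4363 -0.1984] 0.0149 0.123
b [ 0.5959 -0.2178] 0.0145 -0.04
b [ 0.5918 -0.2238] 0.0284 -0.071
b [ 0.5911 -0.2221] 0.0301 -0.067
b [ 0.5742 -0.2183] 0.0142 1.504
```

To row units: 0.078 m / 0.75 = 0.104, 0.0779 m / 0.75 = 0.1039, 0.1 rad / 3.1416 = 0.0318.

```bash
python3 nudge.py '[0.02,0.04,0.0533,0,0,0,0.0318,0.02,0.076,0.104,0,0,0,0.0318,0.02,0.0764,0.1039,0.04,0,0,0.0318,0.02,0.0764,0.1039,0.04,0,0,0.0318]'
python3 - <<'E'
from h import *
plan([.592,-.2195,.163],1.503)
c=imaging.calibration("wrist"); im=imaging.grab_frame("wrist"); cv2.imwrite("pics/w5.png",im)
cv2.imwrite("pics/w5z.png",cv2.resize(im[130:250,240:400],None,fx=5,fy=5,interpolation=2))
E
```

```text
clock: 6.72
position: [0.5914, -0.2195, 0.1856]
tool_rot: [-3.138, -0.001, 1.502]
force: [-0.7, -0.5, 0.1]
grip_width: 0.0275
finger_force: 59.6
shift [0.0001 0.0007 0.0226] rv [-0.0034 -0.0005 -0.0013] q7 0.554 F [-0.7 -0.5  0.1]
```

View pics/w5z.png

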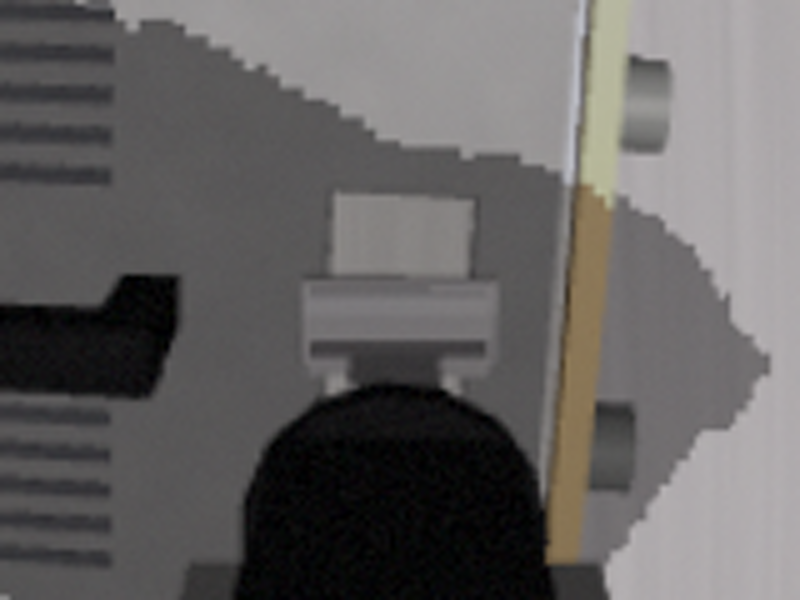

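The blade (crop 350–440) is centred on the head (303–498) and parallel to it. I'll descend.

To row units: 0.0225 m / 0.75 = 0.03, 0.02 m / 0.75 = 0.0267.

```bash
python3 nudge.py '[0.02,0,0.0009,0.0107,0,0,0,0.02,0,0.0009,0.02,0,0,0,0.02,0,0.0009,0.0267,0,0,0,0.02,0,0.0009,0.03,0,0,0,0.02,0,0.0009,0.03,0,0,0]'
python3 - <<'E'
from h import *
plan([.592,-.2195,.163],1.503); print(monitor.observe()["moment"])
E
```

```text
clock: 7.4
position: [0.5929, -0.2205, 0.1647]
tool_rot: [-3.141, 0.0, 1.5]
force: [-0.4, 0.2, -2.4]
grip_width: 0.0268
finger_force: 59.6
shift [ 0.0009 -0.001   0.0017] rv [-0.0001  0.     -0.0032] q7 0.566 F [-0.4  0.2 -2.4]
[-0.00494952 -0.0124306   0.02189442]
```

To row units: 0.001 m / 0.75 = 0.0013, -0.7 rad / 3.1416 = -0.2228.

```bash
python3 nudge.py '[0.02,0,0,0.0013,0,0,-0.0318,0.02,0,0,0.0013,0,0,-0.0796,0.02,0,0,0.0013,0,0,-0.1273,0.02,0,0,0.0013,0,0,-0.1751,0.02,0,0,0.0013,0,0,-0.2228]'
python3 - <<'E'
from h import *
plan([.592,-.2195,.163],3.019); print(monitor.observe()["moment"])
E
python3 nudge.py '[0.02,0,0,0,0,0,-0.0477,0.02,0,0,0,0,0,-0.0955,0.02,0,0,0,0,0,-0.1432,0.02,0,0,0,0,0,-0.191,0.02,0,0,0,0,0,-0.2228]'
python3 - <<'E'
from h import *
plan([.592,-.2195,.163],3.019); s=monitor.observe();print(s["moment"],s["qpos"].round(2))
E
```

```text
clock: 8.02
position: [0.5935, -0.2199, 0.1641]
tool_rot: [3.141, 0.0, 2.205]
force: [2.8, 1.6, -3.8]
grip_width: 0.0273
finger_force: 59.5
shift [ 0.0012 -0.001   0.0011] rv [ 1.00e-03  6.00e-04 -8.14e-01] q7 1.143 F [ 2.8  1.6 -3.8]
[ 0.84284225 -0.78528712 -0.13664836]
clock: 8.65
position: [0.5937, -0.2193, 0.1642]
tool_rot: [3.14, 0.001, 2.904]
force: [2.0, 5.8, -0.4]
grip_width: 0.0275
finger_force: 60.0
shift [ 0.0016 -0.0006  0.0012] rv [ 0.0015  0.001  -0.1146] q7 1.72 F [ 2.   5.8 -0.4]
[ 1.8692869  -0.65630932 -0.07181077] [ 0.13  0.62  0.2   1.65 -0.15  0.89  1.72]
```

To row units: 0.0007 m / 0.75 = 0.0009, -0.12 rad / 3.1416 = -0.0382.

```bash
cat > m.py <<'E'
from h import *
s=monitor.observe(); print("M",s["moment"].round(3),"yaw",s["tool_rot"][2].round(3),"q7",s["qpos"][6].round(2))
E
python3 nudge.py '[0.02,0.0009,0,0,0,0,-0.0191,0.02,0.0009,0,0,0,0,-0.0382,0.02,0.0009,0,0,0,0,-0.0382]'|grep force; python3 m.py
python3 nudge.py '[0.02,0,0,0,0,0,-0.0191,0.02,0,0,0,0,0,-0.0191]'|grep force; python3 m.py
python3 nudge.py '[0.02,0,0,0,0,0,-0.0159,0.02,0,0,0,0,0,-0.0159]'|grep force; python3 m.py
```

```text
force: [3.5, 5.1, 0.7]
finger_force: 60.1
M [ 1.335 -0.913 -0.05 ] yaw 3.021 q7 1.82
force: [3.5, 4.8, 0.9]
finger_force: 60.1
M [ 1.389 -1.064 -0.133] yaw 3.08 q7 1.87
force: [4.6, 5.3, -0.2]
finger_force: 60.1
M [ 1.474 -1.12  -0.068] yaw 3.13 q7 1.91
```

To row units: -0.06 rad / 3.1416 = -0.0191.

```bash
for i in 1; do python3 nudge.py '[0.02,0,0,0,0,0,-0.0191,0.02,0,0,0,0,0,-0.0191]'|grep force; python3 m.py
python3 nudge.py '[0.02,0,0,0,0,0,-0.0159,0.02,0,0,0,0,0,-0.0159]'|grep force; python3 m.py; python3 nudge.py '[0.02,0,0,0,0,0,-0.0127,0.02,0,0,0,0,0,-0.0127]'|grep force; python3 m.py; done
```

```text
force: [3.4, 3.0, 0.6]
finger_force: 60.2
M [ 1.219 -1.041 -0.064] yaw -3.093 q7 1.96
force: [3.3, 3.9, 1.0]
finger_force: 60.0
M [ 1.306 -1.054 -0.067] yaw -3.043 q7 2.0
force: [2.8, 4.7, 1.9]
finger_force: 60.0
M [ 1.431 -1.153 -0.044] yaw -3.003 q7 2.03
```

```bash
python3 - <<'E'
from h import *
c=imaging.calibration("wrist"); im=imaging.grab_frame("wrist"); cv2.imwrite("pics/w6.png",im); print(monitor.observe()["position"])
cv2.imwrite("pics/w6z.png",cv2.resize(im[130:250,240:400],None,fx=5,fy=5,interpolation=2))
E
```

```text
[ 0.59319291 -0.21962237  0.16428695]
```

View pics/w6z.png

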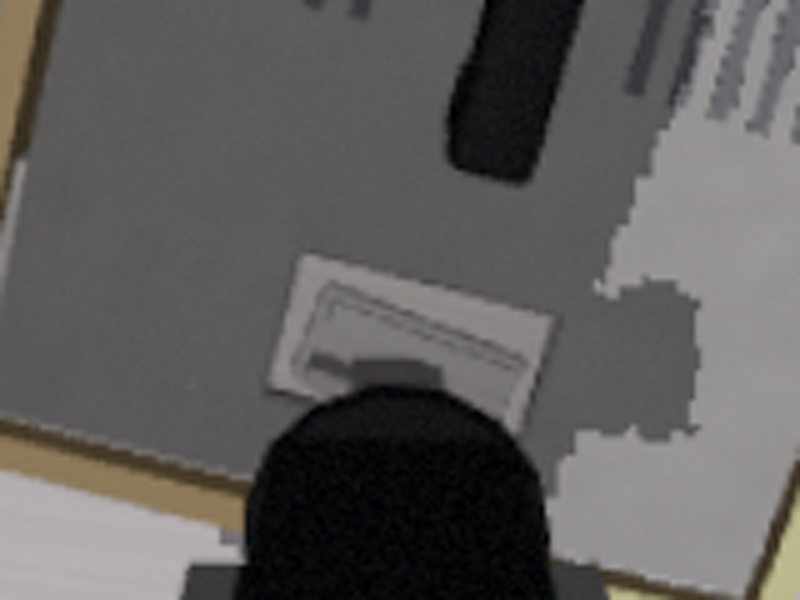

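The head lies over its cut-out but is still about 0.1 rad short: its edge slopes 19.6° against the cut-out's 14°. The blade sits too shallow in the slot and lags by 0.35 rad. I'll back off, go deeper, and turn again.

To row units: 0.002 m / 0.75 = 0.0027, 0.001 m / 0.75 = 0.0013, 0.34 rad / 3.1416 = 0.1082.

```bash
python3 nudge.py '[0.02,0,0,0,0,0,0.0477,0.02,0.0011,0,0,0,0,0.1082,0.02,0.0011,0,0.0013,0,0,0.1082,0.02,0.0011,0,0.0027,0,0,0.1082]'; python3 m.py
python3 nudge.py '[0.02,0,0,0.0013,0,0,0,0.02,0,0,0.0013,0,0,0]'; python3 m.py
```

```text
clock: 10.82
position: [0.592, -0.2205, 0.1621]
tool_rot: [-3.141, 0.001, 2.944]
force: [3.8, -1.3, 6.6]
grip_width: 0.0275
finger_force: 60.7
M [-0.38  -1.114 -0.06 ] yaw 2.944 q7 1.75
clock: 11.08
position: [0.5923, -0.2206, 0.1619]
tool_rot: [3.142, 0.002, 2.943]
force: [1.8, 0.3, 12.6]
grip_width: 0.0276
finger_force: 62.0
M [ 0.09  -0.481 -0.02 ] yaw 2.943 q7 1.75
```

To row units: -0.0007 m / 0.75 = -0.0009, -0.2 rad / 3.1416 = -0.0637.

```bash
python3 nudge.py '[0.02,0,0,-0.0009,0,0,-0.0318,0.02,0,0,-0.0009,0,0,-0.0637,0.02,0,0,-0.0009,0,0,-0.0637]'|grep force; python3 m.py
python3 nudge.py '[0.02,0,0,0,0,0,-0.0159,0.02,0,0,0,0,0,-0.0159]'|grep force; python3 m.py
python3 nudge.py '[0.02,0,0,0,0,0,-0.0159,0.02,0,0,0,0,0,-0.0159]'|grep force; python3 m.py
python3 nudge.py '[0.02,0,0,0,0,0,-0.0127,0.02,0,0,0,0,0,-0.0127]'|grep force; python3 m.py
```

```text
force: [5.8, 0.4, 3.1]
finger_force: 60.6
M [ 0.267 -1.832 -0.067] yaw -3.139 q7 1.92
force: [6.8, 0.8, 2.9]
finger_force: 60.5
M [ 0.295 -1.898 -0.048] yaw -3.09 q7 1.96
force: [5.9, 1.2, 2.2]
finger_force: 60.5
M [ 0.351 -2.015 -0.074] yaw -3.039 q7 2.0
force: [5.9, 1.6, 3.0]
finger_force: 60.5
M [ 0.413 -2.065 -0.097] yaw -3.0 q7 2.04
```

```bash
cat > seg.py <<'E'
from h import *
import sys
def segs(x0=285,x1=365,y0=170,y1=225,mn=40,z=.081):
    c=imaging.calibration("wrist"); im=imaging.grab_frame("wrist"); cv2.imwrite("pics/last.png",im)
    g=cv2.resize(cv2.cvtColor(im[y0:y1,x0:x1],6),None,fx=4,fy=4,interpolation=2)
    for l in cv2.createLineSegmentDetector().detect(g)[0][:,0]:
        if np.hypot(l[2]-l[0],l[3]-l[1])<mn: continue
        px=[(x0+l[0]/4,y0+l[1]/4),(x0+l[2]/4,y0+l[3]/4)]
        e=cast("wrist",px,z,c); d=e[1]-e[0]
        print(np.round(px,1).ravel(),"w",e.mean(0).round(4),"L",np.hypot(*d).round(4),"ang",(np.arctan2(d[1],d[0])%np.pi).round(3))
if __name__=="__main__": segs(*map(int,sys.argv[1:]))
E
python3 seg.py
```

```text
[326.9 207.3 340.8 214.7] w [ 0.5937 -0.21  ] L 0.0124 ang 1.197
[310.2 201.7 321.4 201.8] w [ 0.5883 -0.2248] L 0.0085 ang 1.699
[347.4 207.2 351.3 194.8] w [ 0.5841 -0.1996] L 0.0102 ang 3.019
[323.4 187.5 301.7 181.6] w [ 0.5753 -0.229 ] L 0.0168 ang 1.442
[293.6 219.2 301.7 212. ] w [ 0.6014 -0.237 ] L 0.0087 ang 2.457
[314.8 206.5 326.6 208. ] w [ 0.5921 -0.2204] L 0.0091 ang 1.58
[300.5 182.1 294.2 207.3] w [ 0.5849 -0.2393] L 0.0204 ang 3.025
[338.6 191.4 327.3 188.6] w [ 0.5773 -0.2133] L 0.0088 ang 1.459
```

```bash
python3 - <<'E'
import cv2,numpy as np
for f in ("pics/w6.png","pics/last.png"):
    im=cv2.imread(f); g=cv2.resize(cv2.createCLAHE(4,(2,2)).apply(cv2.cvtColor(im[175:220,290:355],6)),None,fx=6,fy=6,interpolation=2)
    print(f)
    for l in cv2.createLineSegmentDetector().detect(g)[0][:,0]:
        L=np.hypot(l[2]-l[0],l[3]-l[1]); a=np.degrees(np.arctan((l[3]-l[1])/(l[2]-l[0]+1e-9)))
        if L>50 and abs(a)<35: print((l[:4]/6+[290,175,290,175]).round(1),round(L/6,1),a.round(1))
E
```

```text
pics/w6.png
[330.9 208.9 339.7 214. ] 10.2 30.1
[323.5 186.6 315.4 184.5] 8.4 14.0
[341.8 191.1 331.4 188.6] 10.7 13.5
[310.7 201.6 325.1 201.6] 14.4 -0.3
pics/last.png
[331.7 210.1 339.4 213.7] 8.5 25.0
[315.2 185.3 304.8 182.8] 10.7 13.4
[310.1 201.7 321.4 201.8] 11.3 0.4
[335.6 197.6 344.  199.3] 8.6 11.5
```

To row units: -0.05 rad / 3.1416 = -0.0159.

```bash
python3 nudge.py '[0.02,0,0,0,0,0,-0.0159,0.02,0,0,0,0,0,-0.0159]'|grep force; python3 m.py
python3 nudge.py '[0.02,0,0,0,0,0,-0.0159,0.02,0,0,0,0,0,-0.0159]'|grep force; python3 m.py
python3 nudge.py '[0.02,0,0,0,0,0,-0.0159,0.02,0,0,0,0,0,-0.0159]'|grep force; python3 m.py; python3 seg.py
```

```text
force: [5.2, 2.6, 3.6]
finger_force: 60.5
M [ 0.429 -1.681 -0.115] yaw -2.95 q7 2.08
force: [5.7, 1.5, 3.4]
finger_force: 60.4
M [ 0.61  -1.659 -0.152] yaw -2.9 q7 2.12
force: [5.0, 2.8, 4.1]
finger_force: 60.4
M [ 0.664 -1.653 -0.21 ] yaw -2.85 q7 2.16
[327.  207.7 340.1 214.8] w [ 0.5919 -0.21  ] L 0.0116 ang 1.343
[339.7 214.8 347.2 224.8] w [ 0.5964 -0.2005] L 0.0103 ang 0.926
[293.  219.7 303.3 211.2] w [ 0.603  -0.2351] L 0.0107 ang 2.579
[294.4 205.4 303.5 209.7] w [ 0.5967 -0.2362] L 0.0077 ang 1.395
[351.2 199.4 305.1 179.7] w [ 0.5767 -0.2189] L 0.038 ang 1.448
[343.1 217.1 351.4 200.5] w [ 0.587  -0.2006] L 0.0147 ang 3.014
[304.  179.7 293.1 204.5] w [ 0.5851 -0.2399] L 0.0212 ang 3.015
[307.3 187.6 318.4 192.2] w [ 0.5802 -0.2301] L 0.0091 ang 1.451
```

The stop is reached: the torque now climbs steadily (0.10 → 0.21 N m) and the head's edge (1.451) is parallel to the cut-out (1.448). I'll give one more firm push, back off within the play, lift and go to head_a.

Units first: shifts go in shares of 0.75 m and turns go in shares of pi rad. So -0.08 rad / 3.1416 = -0.0255.

```bash
python3 nudge.py '[0.02,0,0,0,0,0,-0.0255,0.02,0,0,0,0,0,-0.0255,0.02,0,0,0,0,0,-0.0255]'|grep force; python3 m.py
python3 nudge.py '[0.02,0,0,0,0,0,0.0477,0.02,0,0,0,0,0,0.0923,0.02,0,0,-0.0133,0,0,0.0923,0.02,0,0,-0.04,0,0,0.0923,0.02,0,0,-0.06,0,0,0.0923]'; python3 m.py
python3 seg.py 270 370 140 225 40
python3 - <<'E'
from h import *
plan([.4435,-.2014,.205],1.69)
E
```

```text
force: [6.2, 1.4, 4.1]
finger_force: 60.5
M [ 0.522 -1.688 -0.312] yaw -2.771 q7 2.23
clock: 14.05
position: [0.5911, -0.2204, 0.2074]
tool_rot: [3.141, -0.001, -3.06]
force: [-0.5, -0.0, -1.1]
grip_width: 0.0274
finger_force: 59.9
M [-0.022 -0.026  0.016] yaw -3.06 q7 1.98
[339.5 213.9 346.1 223.4] w [ 0.6149 -0.1977] L 0.0115 ang 0.674
[284.8 222.  274.8 219.5] w [ 0.6217 -0.2562] L 0.0096 ang 1.4
[337.5 158.5 326.4 156.3] w [ 0.5586 -0.2131] L 0.01 ang 1.452
[327.  207.5 339.8 214.3] w [ 0.6079 -0.2072] L 0.0137 ang 1.145
[295.4 215.9 270.  210.8] w [ 0.6142 -0.2538] L 0.024 ang 1.447
[302.9 211.  313.9 207.3] w [ 0.6081 -0.2303] L 0.0107 ang 1.991
[325.4 151.  327.5 140. ] w [ 0.5485 -0.2189] L 0.0099 ang 3.041
[338.9 180.3 315.2 175.4] w [ 0.5774 -0.2158] L 0.0216 ang 1.444
[343.7 140.  339.6 157.4] w [ 0.5502 -0.2054] L 0.0159 ang 3.007
[341.1 202.3 346.2 182.3] w [ 0.5895 -0.1997] L 0.0193 ang 3.006
[313.7 206.7 326.7 207.9] w [ 0.6055 -0.2196] L 0.012 ang 1.556
[305.1 191.1 336.5 197.3] w [ 0.5929 -0.2201] L 0.0291 ang 1.448
[348.3 177.6 358.3 177.6] w [ 0.5751 -0.1924] L 0.009 ang 1.659
shift [0.1464 0.0312 0.004 ] rv [8.0000e-04 1.9000e-03 1.5319e+00] q7 1.98 F [ 1.  -0.   1.8]
```

To row units: 0.1464 m / 0.75 = 0.1952, 0.1 m / 0.75 = 0.1333, 0.9 rad / 3.1416 = 0.2865.

```bash
python3 nudge.py '[0.02,0.0667,0.0133,0,0,0,0.0573,0.02,0.1333,0.0267,0,0,0,0.1146,0.02,0.1952,0.0416,0,0,0,0.1719,0.02,0.1952,0.0416,0,0,0,0.2292,0.02,0.1952,0.0416,0,0,0,0.2865]' >/dev/null
python3 nudge.py '[0.02,0,0,0,0,0,0.0573,0.02,0,0,0,0,0,0.1146,0.02,0,0,0,0,0,0.1719,0.02,0,0,0,0,0,0.2012,0.02,0,0,0,0,0,0.2012]'
python3 - <<'E'
from h import *
plan([.4435,-.2014,.1625],1.69)
E
python3 seg.py 270 370 140 225 35
```

```text
clock: 15.35
position: [0.4429, -0.2005, 0.2064]
tool_rot: [-3.141, -0.0, 1.69]
force: [-0.9, -0.4, -2.3]
grip_width: 0.0276
finger_force: 59.9
shift [-0.001   0.0005  0.0439] rv [-0.0006 -0.0001 -0.0001] q7 0.674 F [-0.9 -0.4 -2.3]
[310.2 201.7 328.6 201.8] w [ 0.4446 -0.2115] L 0.0167 ang 0.116
[326.4 207.1 340.3 214.7] w [ 0.4585 -0.2188] L 0.0148 ang 2.743
[293.8 218.8 303.5 210.2] w [ 0.4271 -0.2261] L 0.0125 ang 0.864
[356.6 203.4 359.2 192.2] w [ 0.4789 -0.2036] L 0.0108 ang 1.507
[339.5 214.4 346.9 224.2] w [ 0.4687 -0.2259] L 0.0121 ang 2.322
[369.7 216.7 360.6 214.6] w [ 0.4885 -0.2199] L 0.0089 ang 3.025
[333.6 161.8 342.3 161.7] w [ 0.4565 -0.173 ] L 0.0077 ang 0.134
[358.8 191.7 369.7 194.7] w [ 0.4841 -0.1986] L 0.0105 ang 2.989
[302.7 191.9 335.2 191.9] w [ 0.4431 -0.2023] L 0.0292 ang 0.119
[311.6 163.1 307.7 179. ] w [ 0.4327 -0.1843] L 0.0148 ang 1.449
[337.  196.1 336.9 181.7] w [ 0.4589 -0.1977] L 0.0134 ang 1.713
[308.6 179.7 332.7 179.7] w [ 0.4433 -0.191 ] L 0.0214 ang 0.121
[288.5 192.6 290.4 182.3] w [ 0.4163 -0.2014] L 0.0098 ang 1.488
[334.2 194.8 318.6 194.8] w [ 0.4502 -0.2042] L 0.0141 ang 0.12
```

No slip in the grip, and head_a is at 0.119 rad, matching the blade. I'll descend and turn it.

To row units: 0.0432 m / 0.75 = 0.0576, 0.041 m / 0.75 = 0.0547.

```bash
python3 nudge.py '[0.02,-0.0013,0.0005,0.02,0,0,0,0.02,-0.0013,0.0005,0.0373,0,0,0,0.02,-0.0013,0.0005,0.048,0,0,0,0.02,-0.0013,0.0005,0.0547,0,0,0,0.02,-0.0013,0.0005,0.0576,0,0,0]'; python3 m.py
python3 nudge.py '[0.02,0,0,0,0,0,0,0.02,0,0,0,0,0,0]'; python3 m.py
```

```text
clock: 16.02
position: [0.4436, -0.2017, 0.163]
tool_rot: [-3.141, 0.0, 1.688]
force: [0.2, -0.2, 0.3]
grip_width: 0.0278
finger_force: 59.9
M [ 0.083 -0.025  0.039] yaw 1.688 q7 0.72
clock: 16.27
position: [0.4438, -0.2017, 0.1635]
tool_rot: [3.141, 0.0, 1.688]
force: [-0.2, -0.6, -1.4]
grip_width: 0.0274
finger_force: 59.9
M [ 0.029 -0.056  0.006] yaw 1.688 q7 0.72
```

To row units: 0.0007 m / 0.75 = 0.0009, -0.7 rad / 3.1416 = -0.2228.

```bash
python3 nudge.py '[0.02,0,0,0.0009,0,0,-0.0318,0.02,0,0,0.0009,0,0,-0.0796,0.02,0,0,0.0009,0,0,-0.1273,0.02,0,0,0.0009,0,0,-0.1751,0.02,0,0,0.0009,0,0,-0.2228]'|grep force; python3 m.py
python3 nudge.py '[0.02,0,0,0,0,0,-0.0477,0.02,0,0,0,0,0,-0.0955,0.02,0,0,0,0,0,-0.1432,0.02,0,0,0,0,0,-0.191,0.02,0,0,0,0,0,-0.2228]'|grep force; python3 m.py
python3 nudge.py '[0.02,0,0,0,0,0,-0.0318,0.02,0,0,0,0,0,-0.0637,0.02,0,0,0,0,0,-0.0637]'; python3 m.py
python3 nudge.py '[0.02,0,0,0,0,0,-0.0159,0.02,0,0,0,0,0,-0.0159]'|grep force; python3 m.py
python3 nudge.py '[0.02,0,0,0,0,0,-0.0159,0.02,0,0,0,0,0,-0.0159]'|grep force; python3 m.py
```

```text
force: [1.7, 4.5, -3.2]
finger_force: 59.9
M [ 1.481 -0.449 -0.085] yaw 2.393 q7 1.3
force: [2.2, 6.6, 0.3]
finger_force: 60.4
M [ 1.78  -0.439 -0.077] yaw 3.092 q7 1.88
clock: 17.9
position: [0.4441, -0.2012, 0.163]
tool_rot: [3.141, 0.001, -2.994]
force: [1.0, 5.2, -0.9]
grip_width: 0.0272
finger_force: 60.4
M [ 1.558 -0.526 -0.107] yaw -2.994 q7 2.05
force: [2.2, 5.7, 1.3]
finger_force: 60.4
M [ 1.583 -0.601 -0.076] yaw -2.946 q7 2.09
force: [1.9, 5.4, 1.1]
finger_force: 60.6
M [ 1.626 -0.565 -0.12 ] yaw -2.896 q7 2.13
```

To row units: -0.06 rad / 3.1416 = -0.0191.

```bash
python3 nudge.py '[0.02,0,0,0,0,0,-0.0191,0.02,0,0,0,0,0,-0.0191]'|grep force; python3 m.py
python3 nudge.py '[0.02,0,0,0,0,0,-0.0191,0.02,0,0,0,0,0,-0.0191]'|grep force; python3 m.py
python3 nudge.py '[0.02,0,0,0,0,0,-0.0159,0.02,0,0,0,0,0,-0.0159,0.02,0,0,0,0,0,-0.0159]'|grep force; python3 m.py
```

```text
force: [2.7, 4.9, 1.8]
finger_force: 60.6
M [ 1.803 -0.51  -0.213] yaw -2.836 q7 2.18
force: [0.8, 5.1, 2.2]
finger_force: 60.7
M [ 1.52  -0.47  -0.169] yaw -2.776 q7 2.23
force: [1.4, 5.8, 3.0]
finger_force: 60.7
M [ 1.616 -0.446 -0.308] yaw -2.727 q7 2.28
```

Same signature: torque up to 0.31 at the stop. I'll back off, lift and check the angle.

To row units: -0.045 m / 0.75 = -0.06, -0.03 m / 0.75 = -0.04, 0.31 rad / 3.1416 = 0.0987.

```bash
python3 nudge.py '[0.02,0,0,0,0,0,0.0477,0.02,0,0,0,0,0,0.0987,0.02,0,0,-0.0133,0,0,0.0987,0.02,0,0,-0.04,0,0,0.0987,0.02,0,0,-0.06,0,0,0.0987]'
python3 seg.py 270 370 140 225 60
python3 - <<'E'
from h import *
plan([.6552,-.0005,.267],1.836); print(cast("top",(0,0),0)*0)
c=np.load("w2c.npy",allow_pickle=True).item()
E
```

```text
clock: 19.9
position: [0.4437, -0.2018, 0.2089]
tool_rot: [-3.141, 0.001, -3.033]
force: [1.6, 0.2, -1.5]
grip_width: 0.0272
finger_force: 60.2
[352.6 149.2 368.7 153.2] w [ 0.4028 -0.1708] L 0.0149 ang 1.452
[293.7 218.7 306.3 208.8] w [ 0.467  -0.2186] L 0.0154 ang 2.37
[340.4 202.5 346.3 181.2] w [ 0.4417 -0.1813] L 0.0207 ang 3.008
[340.6 154.9 294.7 144.3] w [ 0.4057 -0.2087] L 0.0415 ang 1.449
[295.1 144.3 274.3 140.2] w [ 0.4022 -0.2382] L 0.0187 ang 1.468
[356.  158.7 340.4 155.1] w [ 0.4092 -0.1811] L 0.0143 ang 1.463
[324.2 175.4 309.1 171.9] w [ 0.4274 -0.2073] L 0.0138 ang 1.447
[314.3 140.4 337.8 145.4] w [ 0.3991 -0.202 ] L 0.0211 ang 1.471
[302.3 175.5 298.  193.4] w [ 0.439 -0.221] L 0.0172 ang 3.005
[345.1 180.1 329.7 176.7] w [ 0.4298 -0.1883] L 0.0143 ang 1.455
[305.9 188.8 336.4 195.7] w [ 0.4442 -0.2013] L 0.0284 ang 1.448
[330.7 197.2 313.4 193.3] w [ 0.4469 -0.2002] L 0.0163 ang 1.448
shift [-0.2315  0.1776 -0.0562] rv [6.0000e-04 3.0000e-03 1.4136e+00] q7 2.011 F [1.1 0.1 1.6]
[[0. 0.]]
```

Head_a is also across (1.448). Now I'll return the driver to the stand.

To row units: -0.19 m / 0.75 = -0.2533, -0.056 m / 0.75 = -0.0747, 0.87 rad / 3.1416 = 0.2769.

```bash
python3 nudge.py '[0.02,-0.0267,0.02,-0.04,0,0,0.0477,0.02,-0.08,0.06,-0.0667,0,0,0.105,0.02,-0.14,0.1067,-0.0747,0,0,0.1623,0.02,-0.2,0.1533,-0.0747,0,0,0.2196,0.02,-0.2533,0.196,-0.0747,0,0,0.2769]' >/dev/null
python3 - <<'E'
from h import *
plan([.6552,-.0005,.267],1.836)
E
```

```text
shift [-0.0036  0.0496 -0.0033] rv [1.000e-04 2.000e-04 5.378e-01] q7 0.851 F [ 0.4 -0.2 -1.1]
```

To row units: 0.05 m / 0.75 = 0.0667, -0.0036 m / 0.75 = -0.0048, 0.538 rad / 3.1416 = 0.1713.

```bash
python3 nudge.py '[0.02,-0.0048,0.0667,-0.0044,0,0,0.0573,0.02,-0.0048,0.0667,-0.0044,0,0,0.1146,0.02,-0.0048,0.0667,-0.0044,0,0,0.1713,0.02,-0.0048,0.0667,-0.0044,0,0,0.1713,0.02,-0.0048,0.0667,-0.0044,0,0,0.1713]'
python3 - <<'E'
from h import *
plan([.6552,-.0006,.1],1.836)
c=imaging.calibration("wrist"); im=imaging.grab_frame("wrist"); cv2.imwrite("pics/w8.png",im)
# hole: dark / bright ellipse above collar; compare with w3 taken at the same pose
d=cv2.phaseCorrelate(np.float32(cv2.cvtColor(cv2.imread("pics/w3.png"),6)[125:195,270:370]),np.float32(cv2.cvtColor(im,6)[125:195,270:370])); print(d)
E
```

```text
clock: 21.2
position: [0.6541, -0.0017, 0.2669]
tool_rot: [-3.141, -0.0, 1.845]
force: [-0.6, -0.2, -2.1]
grip_width: 0.0275
finger_force: 60.2
shift [0.0008 0.0014 0.1669] rv [-0.0002 -0.      0.0085] q7 0.337 F [-0.6 -0.2 -2.1]
((1.7088776073369587, -0.18840501487812844), 0.9119267152415381)
```

To row units: 0.167 m / 0.75 = 0.2227, 0.155 m / 0.75 = 0.2067, 0.0085 rad / 3.1416 = 0.0027.

```bash
python3 nudge.py '[0.02,0.0011,0.0019,0.0533,0,0,0.0027,0.02,0.0011,0.0019,0.12,0,0,0.0027,0.02,0.0011,0.0019,0.1733,0,0,0.0027,0.02,0.0011,0.0019,0.2067,0,0,0.0027,0.02,0.0011,0.0019,0.2227,0,0,0.0027]'
python3 nudge.py '[0.02,0,0,0.004,0,0,0,0.02,0,0,0.006,0,0,0,0.02,0,0,0.006,0,0,0]'
python3 m.py
```

```text
clock: 21.88
position: [0.6548, -0.0007, 0.0987]
tool_rot: [-3.14, -0.0, 1.833]
force: [0.7, 0.3, -2.0]
grip_width: 0.0275
finger_force: 60.4
clock: 22.25
position: [0.6557, -0.0005, 0.0962]
tool_rot: [3.14, 0.0, 1.832]
force: [-0.4, -0.3, -1.5]
grip_width: 0.0277
finger_force: 60.4
M [-0.029  0.053  0.045] yaw 1.832 q7 0.37
```

To row units: 0.0008 m / 0.75 = 0.0011.

```bash
python3 nudge.py '[0.02,0,0,0.0011,0,0,0,0.085,0,0,0.0011,0,0,0,0.085,0,0,0.0011,0,0,0,0.085,0,0,0.0011,0,0,0,0.085,0,0,0.0011,0,0,0]'
python3 nudge.py '[0.085,0,0,-0.0267,0,0,0,0.085,0,0,-0.08,0,0,0,0.085,0,0,-0.1533,0,0,0,0.085,0,0,-0.1533,0,0,0]'
python3 - <<'E'
from h import *
im=imaging.grab_frame("wrist"); cv2.imwrite("pics/w9.png",im)
p=im[195:240,295:345].astype(int); m=((p.max(2)>60)&(p.max(2)-p.min(2)<12)&(p.max(2)<130)).astype(np.uint8)
n,l,s,ce=cv2.connectedComponentsWithStats(m); i=1+np.argmax(s[1:,4]); u=ce[i]+[295,195]; print("cap",u,s[i]); print(cast("wrist",u,.145))
plan([.5176,-.2106,.20],1.448)
E
```

```text
clock: 22.88
position: [0.6553, -0.0006, 0.0946]
tool_rot: [-3.142, 0.0, 1.831]
force: [-0.4, -0.0, -0.3]
grip_width: 0.085
finger_force: 0.0
clock: 23.38
position: [0.6573, -0.0009, 0.2154]
tool_rot: [3.134, 0.001, 1.831]
force: [1.1, 0.8, -0.6]
grip_width: 0.0853
finger_force: 0.0
cap [319.9526699  230.50849515] [  0  14  50  31 824]
[[ 0.66095129 -0.01511858]]
shift [-0.1672 -0.1881  0.0122] rv [ 4.400e-03 -2.000e-04  3.831e-01] q7 0.339 F [-0.2 -0.8 -0. ]
```

To row units: -0.188 m / 0.75 = -0.2507, -0.16 m / 0.75 = -0.2133, -0.9 rad / 3.1416 = -0.2865.

```bash
python3 nudge.py '[0.085,-0.0467,-0.0533,0,0,0,-0.0573,0.085,-0.0933,-0.1067,0,0,0,-0.1146,0.085,-0.1427,-0.16,0,0,0,-0.1719,0.085,-0.1867,-0.2133,0,0,0,-0.2292,0.085,-0.2227,-0.2507,0,0,0,-0.2865]' >/dev/null
python3 nudge.py '[0.085,0,0,0.0267,0,0,-0.0477,0.085,0,0,0.0667,0,0,-0.0917,0.085,0,0,0.0667,0,0,-0.0917,0.085,0,0,0.0667,0,0,-0.0917]'
python3 - <<'E'
from h import *
plan([.5176,-.2106,.081],3.022); print(monitor.observe()["qpos"].round(2))
for n in ("top","scene"):
    a=imaging.grab_frame(n); cv2.imwrite(f"pics/{n}1.png",a); b=cv2.imread(f"pics/{n}0.png")
    x,y,w,h={"top":(295,140,40,35),"scene":(265,205,45,60)}[n]
    d=cv2.absdiff(a,b)[y:y+h,x:x+w].max(2); print(n,(d>40).sum(),d.mean())
E
```

```text
clock: 24.55
position: [0.5169, -0.2105, 0.1605]
tool_rot: [-3.141, 0.0, 3.016]
force: [-0.1, -0.4, -0.3]
grip_width: 0.0853
finger_force: 0.0
shift [-0.0007 -0.      0.0795] rv [-0.0002  0.0004 -0.0061] q7 1.743 F [-0.1 -0.4 -0.3]
[ 0.26  0.5   0.03  1.85 -0.02  0.79  1.74]
top 0 5.364285714285714
scene 0 6.533703703703703
```

The driver is back as it was: both overview crops are unchanged. I'll go down on the handle and grip.

To row units: 0.0795 m / 0.75 = 0.106, 0.06 m / 0.75 = 0.08, -0.005 rad / 3.1416 = -0.0016.

```bash
python3 nudge.py '[0.085,-0.0009,0,0.04,0,0,-0.0016,0.085,-0.0009,0,0.08,0,0,-0.0016,0.085,-0.0009,0,0.106,0,0,-0.0016,0.085,-0.0009,0,0.106,0,0,-0.0016]' 100
python3 nudge.py '[0.0,0,0,0,0,0,0,0.0,0,0,0,0,0,0,0.0,0,0,0,0,0,0,0.0,0,0,0,0,0,0,0.0,0,0,0,0,0,0]' 100
python3 nudge.py '[0.0,0,0,-0.0027,0,0,0,0.0,0,0,-0.0053,0,0,0,0.0,0,0,-0.008,0,0,0,0.0,0,0,-0.0107,0,0,0,0.0,0,0,-0.0133,0,0,0]' 100;python3 m.py
```

```text
clock: 25.15
position: [0.5171, -0.2102, 0.0798]
tool_rot: [3.142, -0.001, 3.024]
force: [0.5, 0.6, -0.2]
grip_width: 0.0851
finger_force: 0.0
clock: 25.78
position: [0.5175, -0.2103, 0.0807]
tool_rot: [3.141, 0.0, 3.024]
force: [-1.9, 2.9, 10.3]
grip_width: 0.0102
finger_force: 98.1
clock: 26.4
position: [0.5173, -0.2106, 0.0903]
tool_rot: [-3.141, -0.0, 3.024]
force: [-0.1, -0.2, -4.6]
grip_width: 0.0101
finger_force: 97.6
M [0.    0.067 0.077] yaw 3.024 q7 1.75
```

To row units: -0.12 m / 0.75 = -0.16, -0.1 m / 0.75 = -0.1333.

```bash
python3 nudge.py '[0.0,0,0,-0.0133,0,0,0,0.0,0,0,-0.0467,0,0,0,0.0,0,0,-0.0933,0,0,0,0.0,0,0,-0.1333,0,0,0,0.0,0,0,-0.16,0,0,0]'
python3 - <<'E'
from h import *
plan([.5185,.1895,.21],3.15)
im=imaging.grab_frame("wrist"); cv2.imwrite("pics/w10.png",im)
E
```

```text
clock: 27.02
position: [0.5176, -0.2107, 0.2123]
tool_rot: [-3.141, 0.002, 3.024]
force: [0.5, -0.1, -4.5]
grip_width: 0.0099
finger_force: 97.9
shift [0.046  0.3975 0.002 ] rv [-0.0006  0.0017 -0.126 ] q7 1.75 F [ 0.5 -0.1 -4.5]
```

View pics/w10.png

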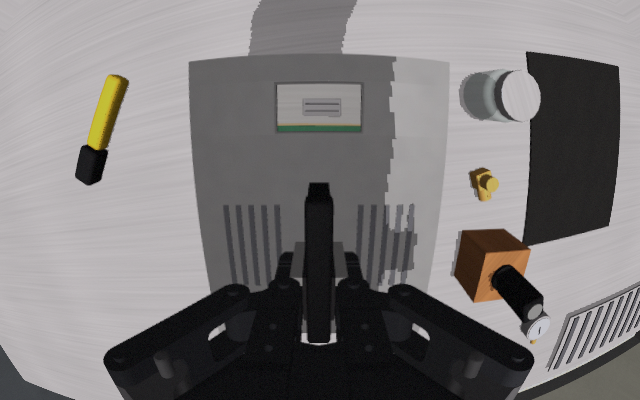

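The panel hangs level, driver is upright in the stand at (515,285), and head_a is seen across through the cut-out at (321,107). I'll carry the panel to the mat.

To row units: 0.205 m / 0.75 = 0.2733, 0.155 m / 0.75 = 0.2067.

```bash
python3 nudge.py '[0.0,0.0027,0.0267,0,0,0,0,0.0,0.0093,0.08,0,0,0,0,0.0,0.016,0.14,0,0,0,0,0.0,0.024,0.2067,0,0,0,0,0.0,0.032,0.2733,0,0,0,0]'|grep pos
python3 nudge.py '[0.0,0.008,0.0667,0,0,0,-0.0095,0.0,0.0147,0.1333,0,0,0,-0.0191,0.0,0.0227,0.1933,0,0,0,-0.0318,0.0,0.028,0.24,0,0,0,-0.0401,0.0,0.0293,0.2567,0,0,0,-0.0401]'
python3 - <<'E'
from h import *
plan([.5185,.1895,.0217],3.15)
E
```

```text
position: [0.5173, -0.0026, 0.2102]
clock: 28.32
position: [0.5177, 0.1919, 0.21]
tool_rot: [3.141, -0.0, -3.13]
force: [0.7, -0.9, -4.4]
grip_width: 0.0101
finger_force: 98.0
shift [-0.0008 -0.0025  0.1883] rv [ 0.0005 -0.0002  0.0031] q7 1.073 F [ 0.7 -0.9 -4.4]
```

To row units: 0.178 m / 0.75 = 0.2373, 0.03 m / 0.75 = 0.04.

```bash
python3 nudge.py '[0.0,-0.0011,-0.0033,0.04,0,0,0,0.0,-0.0011,-0.0033,0.1,0,0,0,0.0,-0.0011,-0.0033,0.16,0,0,0,0.0,-0.0011,-0.0033,0.2067,0,0,0,0.0,-0.0011,-0.0033,0.2373,0,0,0]'
python3 nudge.py '[0.0,0,0,0.0053,0,0,0,0.0,0,0,0.0107,0,0,0,0.0,0,0,0.014,0,0,0,0.0,0,0,0.014,0,0,0]'; python3 m.py
```

```text
clock: 28.95
position: [0.5186, 0.1861, 0.0304]
tool_rot: [-3.14, -0.001, -3.134]
force: [-0.7, 0.1, -3.6]
grip_width: 0.0102
finger_force: 97.9
clock: 29.45
position: [0.5193, 0.1873, 0.0221]
tool_rot: [3.141, 0.001, -3.133]
force: [-0.5, 0.2, -4.8]
grip_width: 0.0101
finger_force: 97.9
M [-0.054 -0.028  0.01 ] yaw -3.133 q7 1.04
```

```bash
python3 nudge.py '[0.0,0,0,0.0013,0,0,0,0.0,0,0,0.0024,0,0,0,0.0,0,0,0.0024,0,0,0]'|egrep 'pos|^force'
python3 nudge.py '[0.0,0,0,0.0013,0,0,0,0.0,0,0,0.0013,0,0,0]'|egrep 'pos|^force'
```

```text
position: [0.519, 0.1872, 0.0198]
force: [-0.4, -0.2, -4.2]
position: [0.519, 0.1872, 0.0188]
force: [-0.6, 0.2, -3.8]
```

To row units: 0.0008 m / 0.75 = 0.0011.

```bash
python3 nudge.py '[0.0,0,0,0.0011,0,0,0,0.0,0,0,0.0011,0,0,0]'|egrep 'pos|^force'
python3 nudge.py '[0.0,0,0,0.0011,0,0,0,0.0,0,0,0.0011,0,0,0]'|egrep 'pos|^force'
```

```text
position: [0.5191, 0.1873, 0.0187]
force: [-4.8, -1.4, 13.3]
position: [0.5191, 0.1873, 0.0186]
force: [-10.0, -3.0, 31.2]
```

Contact. I'll ease back up 1 mm and release slowly.

To row units: -0.001 m / 0.75 = -0.0013.

```bash
python3 nudge.py '[0.0,0,0,-0.0013,0,0,0,0.0,0,0,-0.0013,0,0,0]' 20|egrep 'pos|force'
python3 nudge.py '[0.03,0,0,0,0,0,0,0.085,0,0,0,0,0,0,0.085,0,0,0,0,0,0,0.085,0,0,0,0,0,0,0.085,0,0,0,0,0,0]'
python3 nudge.py '[0.085,0,0,-0.0267,0,0,0,0.085,0,0,-0.08,0,0,0,0.085,0,0,-0.16,0,0,0,0.085,0,0,-0.24,0,0,0,0.085,0,0,-0.2667,0,0,0]'
python3 nudge.py '[0.085,0.08,0.08,0,0,0,0,0.085,0.08,0.16,0,0,0,0,0.085,0.08,0.24,0,0,0,0,0.085,0.08,0.2933,0,0,0,0,0.085,0.08,0.2933,0,0,0,0]'
python3 - <<'E'
from h import *
a=imaging.grab_frame("top"); b=cv2.imread("pics/top0.png"); cv2.imwrite("pics/top2.png",a)
p=a[140:250,225:300].astype(int); m=(p.max(2)>75).astype(np.uint8)*255; m[:, :10]=0
c=imaging.calibration("top")
M=a[150:240,236:290].max(2)>60
m=np.zeros(a.shape[:2],np.uint8); m[158:233,235:291]=M[8:83,:0].any() if 0 else (a[158:233,235:291].max(2)>55)*255
ct=max(cv2.findContours(m,0,2)[0],key=cv2.contourArea); r=cv2.minAreaRect(ct); print(r, cast("top",cv2.boxPoints(r),.008,c).round(3).tolist())
for n,(x,y,w,h) in dict(jar=(300,203,30,25),elbow=(305,177,22,18),spanner=(160,228,60,40),lamp=(430,200,40,45),stand=(295,140,40,35)).items(): print(n,(cv2.absdiff(a,b)[y:y+h,x:x+w].max(2)>45).sum())
E
```

```text
position: [0.5191, 0.1873, 0.0186]
force: [-4.2, -1.0, 11.5]
finger_force: 100.3
clock: 31.45
position: [0.5191, 0.1872, 0.0182]
tool_rot: [-3.142, 0.0, -3.133]
force: [0.4, -0.2, 0.2]
grip_width: 0.0849
finger_force: 0.0
clock: 32.08
position: [0.5201, 0.1876, 0.2219]
tool_rot: [3.14, 0.004, -3.133]
force: [-0.0, -0.4, -0.5]
grip_width: 0.0853
finger_force: 0.0
clock: 32.7
position: [0.4553, 0.4107, 0.2176]
tool_rot: [3.14, -0.001, -3.128]
force: [-0.7, 0.5, -1.3]
grip_width: 0.085
finger_force: 0.0
((261.4999694824219, 194.99998474121094), (55.99999237060547, 36.99999237060547), 90.0) [[0.621, 0.259], [0.621, 0.124], [0.417, 0.122], [0.417, 0.255]]
jar 0
elbow 0
spanner 1879
lamp 0
stand 0
```

The panel lies at x 0.417–0.621, y 0.123–0.257, well within the mat. The spanner difference is only the arm and its shadow over it. Handing in.

```bash
python3 -c "
from workcell import bot, imaging, monitor
print(bot.job_done())"
```

```text
the job is handed in; nothing more can be done
None
```

The job is handed in at about 33 s of the allowed 72 s: both fasteners turned to their stops with the screwdriver, the driver back upright in its stand, and the panel flat, handle up, wholly on the mat. Jar, elbow and lamp look unmoved; the spanner was hidden by the arm and its shadow in the last view, so I couldn't confirm it, but I never went low near it.

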